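Restock the spring-pusher cartridge tray and lock it

TASK

Restock the wide lane of the spring-pusher tray: take the two loose cartons of the same size as the one already standing in it and, one after the other, push each over the front lip and down behind it, pressing the row back against its spring, so that all three stand upright in a close row and the spring holds them against the lip. Then swing the locking bar over and down across the front of the tray until it rests in its catch. Leave the other things on the bench where they are.

Things in the scene. Friction and masses are not known exactly. Their poses are not given: they have to be found in the camera images.
- tray: White-painted sheet-steel dispenser tray fixed to the bench, two lanes side by side, 223 mm long, 123 mm wide. Origin: on the bench, at the middle of the wide lane's front, in line with the lip's inner face; x points into the lane (away from the robot at yaw 0), y left, z up. Side plates and divider: 3 mm thick, tops 40 mm above the bench. Posts for bar and catch stand at x = -8 to -3, 70 and 74 mm high.
- lane (a point): Wide lane: on its floor, midway across, at the lip's inner face; 12 mm above the tray's origin, axes as the tray's. The lane runs from y = -32 to +32 and back to x = 217 mm. Its front is open above the lip while the bar is open. The low lane beside it, y = 35 to 85, holds two low boxes whose tops are 44 mm above the bench.
- lip (a point): Middle of the top edge of the wide lane's aluminium front lip (3 mm thick, x = -3 to 0 in the tray frame): 34 mm above the bench, 22 mm above the lane floor. The underside of a carton must pass over it.
- catch (a point): Catch for the locking bar, at the left front: an open-topped steel cradle at x = -21 to -8, y = 89 to 99 in the tray frame, its front cheek 66 mm above the bench. This point, (-12, 94, 60), is where the middle of the bar rests when closed.
- pusher (a joint): Black sliding paddle in the wide lane (56 mm wide, 80 mm high), pushed towards the front lip by a spring. Value = x of its front face in the tray frame (m): 0 at the lip, greatest 0.15. It reads 0.040 with one carton in the lane, 0.080 with two and 0.120 with three in a close row. The spring pushes with 4.5 N at 0, 5.6 N at 0.12.
- carton_a: Loose brown carton with a white label, 40 mm deep (x) x 56 mm wide (y) x 95 mm high, about 0.12 kg. Origin: centre of its underside, z up. It goes into the wide lane with its 56 mm width across the lane. Both broad faces look alike, so either may face the front.
- carton_b: The second loose carton, same as carton_a.
- carton_c: The third carton of that kind, which stands in the wide lane at the start, held against the lip by the paddle; size and origin as carton_a.
- bar (a joint): Locking bar: flat steel bar 6 x 12 mm, hinged at the tray's right front about an axis along the tray's x, swinging in front of the lanes (at x = -15 to -9 in the tray frame). 0 = closed, level and resting in the catch; grows (rad) as it is raised: 1.57 = straight up, 2.5 to 2.8 (start) = leaning far out to the tray's right; stop at 2.9. Stiff pivot: it stays where it is left; 1 to 2 N at the knob moves it.
- bar_hinge (a point): Point on the bar's pivot axis: at (-12, -42, 60) mm in the tray frame.
- bar_knob (a point): Point to grip on the bar's black round knob: a pin 12 mm in diameter near the free end, 150 mm from the pivot, sticking out forwards (tray -x) from x = -15 to -56 mm; this point lies at x = -38 in the tray frame, on the pin's axis. With the bar closed it is at (-38, 108, 60).
- slim: Bystander: smaller carton, 30 x 36 x 80 mm, does not belong in the lane. Origin: centre of underside. It, carton_a and carton_b stand in any of three places, one right of the tray and two left.
- staples_1: Low staple box, 60 x 46 x 32 mm, at the front of the low lane. Origin: centre of underside.
- staples_2: Low staple box behind staples_1, same size.
- mug: Bystander: white mug, 80 mm across, 92 mm high. Origin: centre of underside.
- tape_roll: Bystander: roll of clear packing tape lying flat, 100 mm across, 48 mm high. Origin: centre of underside.
- glue: Bystander: white glue bottle, 48 mm across, 105 mm high. Origin: centre of underside.
- stapler: Bystander: desk stapler, 150 x 36 x 65 mm, long side along its x. Origin: centre of underside.
Not all that is in view belongs to the job. Leave any red or yellow look-alike of the carton_b alone.

How it is judged:
On the way, in this order (a step that is already met when the one before it is completed fails the run):
1. one of the two loose cartons stands behind the lip in the wide lane (((x of carton_a in the frame of tray between 0.012 and 0.112 m and y of carton_a in the frame of tray between -0.01 and 0.01 m and z of carton_a in the frame of tray below 0.018 m and angle between carton_a's own z axis and vertical below 0.12 rad and angle between the x axis of carton_a and the x axis of tray, either way round below 0.2 rad) or (x of carton_b in the frame of tray between 0.012 and 0.112 m and y of carton_b in the frame of tray between -0.01 and 0.01 m and z of carton_b in the frame of tray below 0.018 m and angle between carton_b's own z axis and vertical below 0.12 rad and angle between the x axis of carton_b and the x axis of tray, either way round below 0.2 rad))), for 0.2 s.
2. both cartons stand behind the lip, with the third (x of carton_a in the frame of tray between 0.012 and 0.112 m and y of carton_a in the frame of tray between -0.01 and 0.01 m and z of each of carton_a, carton_b, carton_c in the frame of tray below 0.018 m and angle between each of carton_a, carton_b, carton_c's own z axis and vertical below 0.12 rad and angle between the x axis of each of carton_a, carton_b, carton_c and the x axis of tray, either way round below 0.2 rad and x of carton_b in the frame of tray between 0.012 and 0.112 m and y of carton_b in the frame of tray between -0.01 and 0.01 m and x of carton_c in the frame of tray between 0.012 and 0.112 m and y of carton_c in the frame of tray between -0.01 and 0.01 m), for 0.2 s.
3. the locking bar is down in its catch (value of joint bar below 0.06 rad), for 0.2 s.
At the end, for the whole second after the job is handed in: The three cartons stand at rest behind the lip on the wide lane's floor (within 6 mm), within 10 mm of its middle, upright within 0.12 rad, square within 0.20 rad, in a close row 12 to 112 mm in from the lip (paddle 0.115 to 0.126); the locking bar is closed within 0.06 rad (all of step 2 and value of joint pusher between 0.115 and 0.126 m and value of joint bar below 0.06 rad and linear speed of each of carton_a, carton_b, carton_c below 0.02 m/s); the robot touches nothing.
It fails at once if another thing on the bench is moved more than 40 mm (distance of any of slim, staples_1, staples_2, mug, tape_roll, glue, stapler from where it was at the start of the episode above 0.04 m).
It also fails if it takes over 72 s, if anything falls off the work surface, if the arm or the gripper's body presses on something with over 40 N, if the wrist force passes 120 N, or if a joint passes its speed limit or range.

ROBOT

A 7-joint arm with a two-finger parallel gripper is mounted at the origin on the work surface. World frame = base frame: x ahead of the robot, y to its left, z up, the work surface at z = 0. Lengths are in m, angles in rad, forces in N, time in s.
With the tool pointing down it reaches from about 0.4 to 0.85 m from the base axis. Payload 10.4 kg.
Tool frame: the origin (TCP) lies on the mounting face of the last link; the fingertips stand 173 mm ahead of it and the grasp point (between the pads) lies 155 mm ahead of it; x points along the fingers, y is the direction in which the jaws open and shut, and the axes are right-handed (so a half turn about x gives the same grasp; the last joint's range is limited). The gripper opens to 85 mm and grips with 20 to 120 N. Pads are 22 mm wide; open, the fingers measure 114 mm over their backs; the gripper's body (76 mm by 85 mm) begins 54 mm behind the grasp point. The pads swing forward as they close: fully open they stand 13 mm farther back than shut.
Start: joints at [1.114, 0.332, -0.065, 1.46, 0.022, 1.35, -0.088], TCP at [0.263, -0.567, 0.405] pointing down, gripper open.
Joint ranges: [-2.6, 2.6], [-0.5, 2.12], [-1.47, 1.34], [0.16, 2.42], [-1.27, 4.41], [0.06, 2.06], [-2.6, 2.6]. Speed limits (rad/s): [2.22, 2.22, 2.79, 2.79, 3.14, 3.14, 3.14].

INTERFACE

Orientations are given as a rotation vector (axis times angle).
In Python, from cell import robot, snapshot, search_frame, cut_out gives the robot as it stands.
- The arm moves only by the shell command python3 -m handwheel 'ROWS' [FORCE]. ROWS is JSON, a list of rows, each an object of numbers: "grip": the closure in counts, from 0 (fully open) to 255 (shut); "x", "y", "z": the shift along the tool's x, y, z in units of 25 mm (1.0 is 25 mm); "spin": the turn about the tool's x in rad. A call has 1 to 12 rows; each row is the pose to reach, as a shift and turn from the pose commanded when the call began, along the tool's axes at that moment; what a row does not reach only later rows make up. A row lasts 1/10 s, in which the tool goes at most 50 mm and 8.59 degrees, less where a joint would pass 70% of its speed; a pose out of reach is approached as far as the arm can. A call with a gripper value outside its range is refused whole. The fingers move at their own pace and stop on an object; FORCE is the grip in N (left out, the last holds). Time passes only in rows, so rows that repeat a pose let the fingers close. It gives the time, the measured TCP pose, the force and the opening at its end, in the units of the state.
- robot.observe(): the state, without advancing time (a new reading comes with each control period).
- snapshot(name): name is "scene" or "top"; returns a dict with "pixels" (400x640x3 uint8, red, green, blue), "depth" (400x640 float32, m along the optical axis (not along the pixel's ray), 0 where there is no reading), "camera_matrix" (3x3 intrinsics, pixels), "dist_coeffs" ([k1, k2, p1, p2, k3] as OpenCV has them; the pictures are not rectified), "R" (3x3) and "t" (3): a world point X has camera coordinates R X + t. Camera axes: x right, y down, z forward; pixel columns grow to the right and rows downward; lengths in m; the calibration is good to about 2 mm. A picture is of the moment at which its call begins.
- robot.finish_job(): hands the job in, once; it reports no verdict.
Trained networks look in a picture, given as the dict that the camera call returned (one of the last four; its "shot" number tells which), for a name from the list of things; names that differ only in an ending like _2 or _b are one class to them, and where a whole thing is asked for, a point or a joint stands for the part that bears it (a point fixed in the world has none). Each returns a list of dicts, best first, with "score" (0 to 1); they miss things now and then, are a little off and sometimes report something else, mostly with a low value. They report only what shows in the picture. A call takes as long as a camera call. They do not tell look-alikes from the thing itself.
- search_frame(thing, picture): "at" ([x, y, z] in m, in world coordinates, good to about 4 mm: the middle of the surface that is visible of it).
- cut_out(thing, picture): "mask" (400x640 bool, what is visible of it).
The state is a dict: "t": time; "joint_pos": joint angles; "joint_velocities": joint speeds; "tau": joint torques, N m; "position": TCP position; "orientation": TCP orientation; "force": force on the tool from outside, world axes, zero at the start; "torque": the same for the moment, N m; "grip_width": finger opening in m.
Only numpy, scipy, OpenCV 4.12 (cv2) and the standard library are available. Lean on these libraries where they do the work, as an engineer would, in place of code of your own. Each camera call takes 0.05 s, during which the arm holds its last target.

## Working session

There is one attempt and no reset: what is moved stays moved. The work goes in short steps, Python scripts to look and compute and a shell command to move; the robot and the scene stay as the last step left them, time stands still between calls to the robot, and variables do not carry over. Pictures are saved under pics/ and viewed, and the job is handed in when it is done.

```bash
ls; mkdir -p pics
cat > h.py <<'E'
import numpy as np, cv2
from cell import robot, snapshot, search_frame, cut_out
def save(n,name):
    s=snapshot(n); cv2.imwrite(f'pics/{name}.png',s['pixels'][:,:,::-1]); return s
def cloud(s,mask=None):
    d=s['depth']; 
    m=(d>0) if mask is None else (mask&(d>0))
    v,u=np.nonzero(m); K=s['camera_matrix']
    p=cv2.undistortPoints(np.stack([u,v],1).astype(np.float64)[:,None],np.array(K),np.array(s['dist_coeffs']))[:,0]
    z=d[v,u]; c=np.stack([p[:,0]*z,p[:,1]*z,z],1)
    return (c-np.array(s['t']))@np.array(s['R']), u,v
E
python3 - <<'E'
from h import *
print(robot.observe())
for n in('scene','top'):
    s=save(n,n+'0')
    for th in ['tray','lane','lip','catch','pusher','carton_a','bar','bar_knob','bar_hinge','slim','staples_1','mug','tape_roll','glue','stapler']:
        try: r=search_frame(th,s)
        except Exception as e: print(th,e); continue
        print(n,th,[(np.round(q['at'],3).tolist(),round(q['score'],2)) for q in r[:5]])
E
```

```text
pics
{'t': 0.0, 'joint_pos': array([ 1.11440386,  0.33284371, -0.0647115 ,  1.46093412,  0.02159747,
        1.34991769, -0.08848919]), 'joint_velocities': array([ 0.00024389,  0.00161082, -0.00197954, -0.00146565,  0.00076659,
        0.00119427,  0.00103052]), 'tau': array([ 1.13125014e-03, -6.25441432e+01,  5.02875040e-02, -3.91609132e+01,
        1.64057105e-02,  1.00368628e-02,  6.13652242e-05]), 'position': array([ 0.2626516 , -0.56698414,  0.40393682]), 'orientation': array([ 1.98163073,  0.43818221, -1.98236458]), 'force': array([-0.13645649,  0.28284652,  0.06883668]), 'torque': array([ 0.00330237,  0.01197368, -0.02132492]), 'grip_width': 0.08545748975047837}
scene tray [([0.624, 0.003, 0.026], 0.92)]
scene lane [([0.625, 0.008, 0.022], 0.8), ([0.58, 0.047, 0.048], 0.36)]
scene lip [([0.627, 0.006, 0.021], 0.75)]
scene catch [([0.623, -0.0, 0.027], 0.78)]
scene pusher [([0.556, -0.011, 0.056], 0.83)]
scene carton_a [([0.573, 0.4, 0.083], 0.96), ([0.566, -0.326, 0.065], 0.83), ([0.526, -0.0, 0.108], 0.71), ([0.465, 0.323, 0.08], 0.57), ([0.51, 0.226, 0.078], 0.56)]
scene bar
[... 808 characters left out ...]
0.502, 0.208, 0.094], 0.67), ([0.561, -0.341, 0.093], 0.55), ([0.453, 0.302, 0.094], 0.55)]
top bar [([0.493, -0.174, 0.12], 0.45)]
top bar_knob [([0.502, -0.174, 0.122], 0.45)]
top bar_hinge [([0.5, -0.174, 0.12], 0.66)]
top slim [([0.495, -0.17, 0.119], 0.71), ([0.519, -0.021, 0.105], 0.7), ([0.591, 0.272, 0.077], 0.69)]
top staples_1 [([0.523, 0.037, 0.041], 0.66), ([0.587, 0.046, 0.043], 0.51)]
top mug [([0.59, 0.272, 0.074], 0.74), ([0.52, -0.019, 0.107], 0.52)]
top tape_roll [([0.339, -0.314, 0.048], 0.62), ([0.502, -0.169, 0.121], 0.22)]
top glue [([0.702, -0.313, 0.068], 0.76), ([0.656, -0.19, 0.062], 0.66)]
top stapler [([0.658, -0.195, 0.061], 0.96), ([0.503, -0.172, 0.123], 0.57)]
```

View pics/scene0.png

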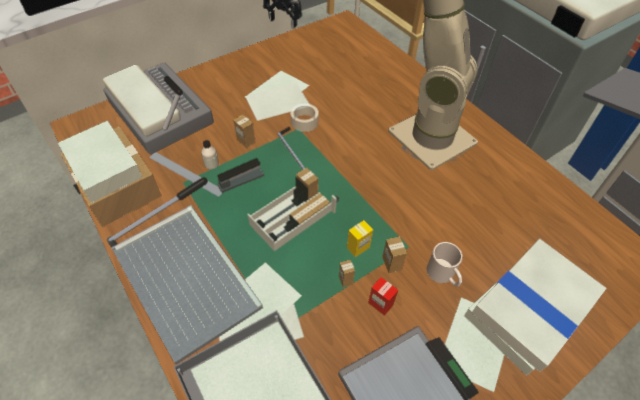

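View pics/top0.png

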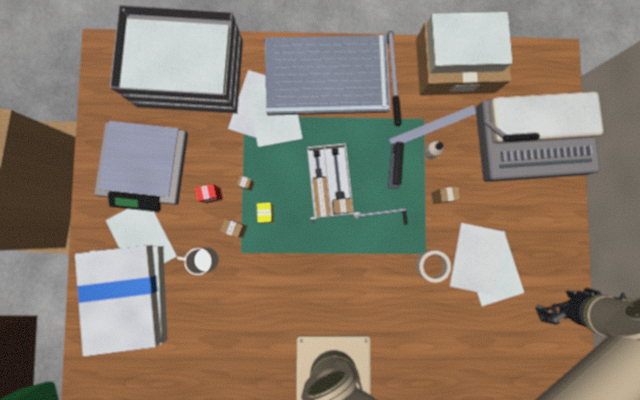

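Brown cartons are at scene px (244,128) and (394,254). The red (382,295) and yellow (360,238) look-alikes stay put. Slim is at (347,271) and the bar leans right with its knob near (285,130). Now measuring precisely.

Run:
```python
from h import *
S={n:snapshot(n) for n in('scene','top')}
for n,s in S.items():
    P,u,v=cloud(s)
    for nm,c,zr in [('R',(0.563,-0.335),(0.085,0.105)),('L',(0.455,0.303),(0.085,0.105)),('C',(0.52,-0.02),(0.098,0.118))]:
        m=(np.hypot(P[:,0]-c[0],P[:,1]-c[1])<0.055)&(P[:,2]>zr[0])&(P[:,2]<zr[1])
        q=P[m]; 
        if len(q)<5: print(n,nm,len(q)); continue
        r=cv2.minAreaRect((q[:,:2]*1000).astype(np.float32))
        print(n,nm,len(q),np.round(r[0],1),np.round(r[1],1),round(r[2],1),'z',np.round(np.percentile(q[:,2],[10,50,90]),4))
    # tray walls
    m=(P[:,2]>0.03)&(P[:,2]<0.05)&(P[:,0]>0.48)&(P[:,0]<0.75)&(abs(P[:,1])<0.12)
    q=P[m]; r=cv2.minAreaRect((q[:,:2]*1000).astype(np.float32)); print('walls',len(q),r)
    np.savez(f'{n}.npz',P=P,u=u,v=v)
s=S['top']; cv2.imwrite('pics/topz.png',cv2.resize(s['pixels'][130:240,290:430,::-1],None,fx=5,fy=5,interpolation=cv2.INTER_CUBIC))
s=S['scene']; cv2.imwrite('pics/scz.png',cv2.resize(s['pixels'][100:260,225:425,::-1],None,fx=3.7,fy=3.7,interpolation=cv2.INTER_CUBIC))
```

```text
scene R 175 [ 564.  -348.1] [44.1 61.9] 6.2 z [0.0885 0.0938 0.097 ]
scene L 305 [455.6 311.1] [58.4 42. ] 71.1 z [0.0914 0.0954 0.0983]
scene C 230 [525.8 -20.5] [46.  61.2] 4.1 z [0.1032 0.1071 0.1098]
walls 1283 ((605.7509765625, 13.43924331665039), (235.4361114501953, 135.93772888183594), 3.4187467098236084)
top R 248 [ 564.2 -350.9] [39.5 58.1] 8.3 z [0.092  0.0951 0.0978]
top L 263 [455.9 311.7] [56.6 40. ] 70.5 z [0.092  0.0951 0.0982]
top C 256 [525.4 -21.5] [42.4 55.8] 5.7 z [0.1038 0.1069 0.1099]
walls 965 ((603.9600830078125, 14.384464263916016), (229.79562377929688, 125.66300964355469), 6.49122953414917)
```

View pics/topz.png

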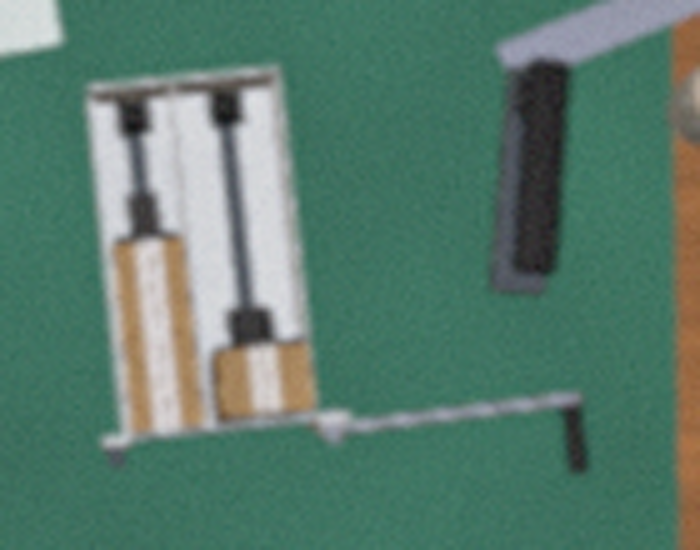

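View pics/scz.png

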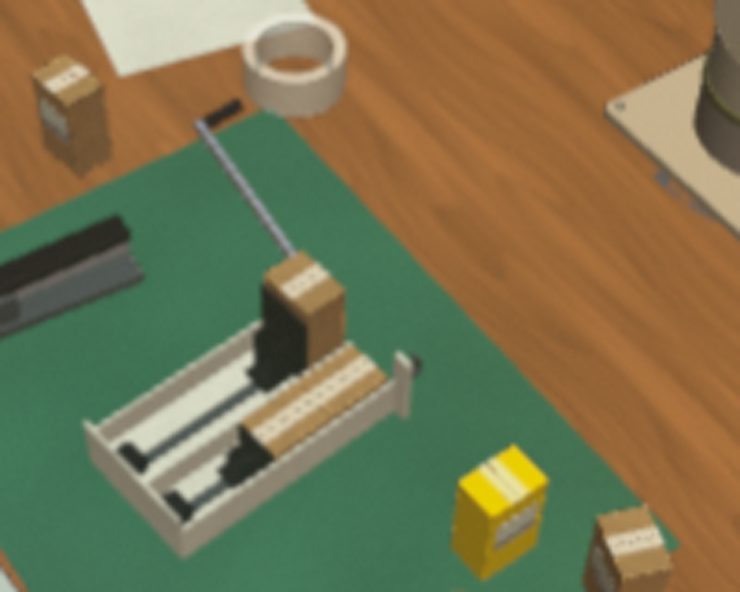

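Run:
```python
import numpy as np
from scipy.spatial.transform import Rotation as Ro
from cell import robot
o=robot.observe(); R=Ro.from_rotvec(o['orientation']).as_matrix(); print(o['t'],np.round(R,3),o['position'],o['grip_width'])
d=np.load('top.npz');P=d['P']
a=np.radians(6)
for it in range(3):
    c,s=np.cos(a),np.sin(a); O=np.array([0.5055,-0.0235])
    q=(P[:,:2]-O)@np.array([[c,-s],[s,c]]); z=P[:,2]
    L=[];Rr=[]
    for x in np.arange(0.01,0.21,0.006):
        m=(abs(q[:,0]-x)<0.003)&(z>0.028)&(z<0.05)
        yy=q[m,1]; yy=yy[(yy>-0.06)&(yy<0.11)]
        if len(yy)>2: L.append((x,yy.max())); Rr.append((x,yy.min()))
    L=np.array(L);Rr=np.array(Rr)
    def rob(A):
        k=np.ones(len(A),bool)
        for _ in range(5):
            p=np.polyfit(A[k,0],A[k,1],1); r=A[:,1]-np.polyval(p,A[:,0]); k=abs(r)<max(2*np.median(abs(r)),0.001)
        return p,k.sum()
    pl,pr=rob(L),rob(Rr); print(np.degrees(a),pl,pr); a+=np.arctan((pl[0][0]+pr[0][0])/2)
# ends
c,s=np.cos(a),np.sin(a);q=(P[:,:2]-O)@np.array([[c,-s],[s,c]])
m=(z>0.032)&(z<0.05)&(q[:,1]>0.0)&(q[:,1]<0.08)&(q[:,0]<0.27)&(q[:,0]>-0.04)
print('x ext',np.percentile(q[m,0],[0,.5,1,99,99.5,100]))
m=(z>0.092)&(z<0.12)&(abs(q[:,1])<0.04)&(abs(q[:,0]-0.02)<0.04)
print('c ext',np.percentile(q[m],[1,50,99],axis=0), 'mid', q[m].mean(0))
# knob/bar
m=(z>0.075)&(q[:,1]<-0.05)&(q[:,1]>-0.25)&(q[:,0]>-0.09)&(q[:,0]<0.03)
b=np.c_[q[m],z[m]]; print(len(b)); k=b[b[:,0]<-0.022]; print('knob',np.round(np.median(k,0),4),len(k), np.round(k.min(0),3),np.round(k.max(0),3))
k=b[b[:,0]>=-0.018]; print('bar line',np.polyfit(k[:,1],k[:,2],1), k[:,0].mean())
```

```text
1.7 [[ 0.     0.42  -0.907]
 [-0.    -0.907 -0.42 ]
 [-1.     0.    -0.   ]] [ 0.26271347 -0.567107    0.40473238] 0.08525272317049236
6.000000000000001 (array([0.00616652, 0.08583773]), np.int64(31)) (array([ 0.01068998, -0.03525898]), np.int64(29))
6.482891646914781 (array([-0.00033596,  0.08553108]), np.int64(33)) (array([ 0.00255606, -0.03535892]), np.int64(29))
6.546492791007394 (array([-0.00144157,  0.08553188]), np.int64(33)) (array([ 0.00144521, -0.03535942]), np.int64(29))
x ext [-0.0039025  -0.00341219 -0.0027686   0.21638229  0.21671668  0.21705392]
c ext [[-0.00085872 -0.02754347]
 [ 0.01946389 -0.0001535 ]
 [ 0.04194743  0.02742683]] mid [ 1.96395594e-02 -3.63798016e-05]
150
knob [-0.041  -0.1759  0.1318] 49 [-0.057 -0.183  0.125] [-0.024 -0.171  0.136]
bar line [-0.48674608  0.04641608] -0.013402305809005725
```

```bash
cat >> h.py <<'E'
from scipy.spatial.transform import Rotation as Ro
A=np.radians(6.5); O=np.array([0.5053,-0.0242])
def tray(x,y): return O+np.array([np.cos(A)*x-np.sin(A)*y, np.sin(A)*x+np.cos(A)*y])
def go(x,y,z,jaw=None):
    "grasp point target (world), jaw angle deg"
    o=robot.observe(); R=Ro.from_rotvec(o['orientation']).as_matrix()
    d=np.array([x,y,z+0.155])-o['position']; u=R.T@d/0.025
    sp=0
    if jaw is not None:
        cur=np.degrees(np.arctan2(R[1,1],R[0,1])); sp=-np.radians((jaw-cur+90)%180-90)
    print('t',round(o['t'],2),'x %.3f y %.3f z %.3f spin %.3f'%(*u,sp),'w',round(o['grip_width'],4))
def st():
    o=robot.observe(); R=Ro.from_rotvec(o['orientation']).as_matrix()
    g=o['position']+R[:,0]*0.155; d=g[:2]-O
    print('t',round(o['t'],2),'grasp',np.round(g,4),'tray',np.round([np.cos(A)*d[0]+np.sin(A)*d[1],-np.sin(A)*d[0]+np.cos(A)*d[1]],4),'jaw',round(np.degrees(np.arctan2(R[1,1],R[0,1]))%180,2),'F',np.round(o['force'],1),'w',round(o['grip_width'],4),'down',np.round(R[:,0],3))
E
python3 -c "
from h import *
go(.564,-.3505,.25,98.3)
go(.564,-.3505,.07,98.3)"
```

```text
t 1.7 x -0.011 y -2.796 z -14.577 spin 0.289 w 0.0853
t 1.7 x 7.189 y -2.796 z -14.577 spin 0.289 w 0.0853
```

```bash
python3 -m handwheel '[{"grip":0,"x":0,"y":-0.7,"z":-3.6,"spin":0.1},{"grip":0,"x":0,"y":-2.8,"z":-14.58,"spin":0.289},{"grip":0,"x":0,"y":-2.8,"z":-14.58,"spin":0.289},{"grip":0,"x":0,"y":-2.8,"z":-14.58,"spin":0.289},{"grip":0,"x":0,"y":-2.8,"z":-14.58,"spin":0.289},{"grip":0,"x":0,"y":-2.8,"z":-14.58,"spin":0.289},{"grip":0,"x":0,"y":-2.8,"z":-14.58,"spin":0.289},{"grip":0,"x":0,"y":-2.8,"z":-14.58,"spin":0.289},{"grip":0,"x":0,"y":-2.8,"z":-14.58,"spin":0.289},{"grip":0,"x":0,"y":-2.8,"z":-14.58,"spin":0.289},{"grip":0,"x":0,"y":-2.8,"z":-14.58,"spin":0.289}]' 60; python3 -c "
from h import *
st()
go(.564,-.3505,.07,98.3)"
```

```text
t: 2.8
position: [0.563, -0.3518, 0.4048]
orientation: [2.146, 0.153, -2.148]
force: [0.3, -0.8, -0.1]
grip_width: 0.0856
t 2.8 grasp [ 0.5629 -0.3519  0.2498] tray [ 0.0201 -0.3321] jaw 98.17 F [ 0.3 -0.8 -0.1] w 0.0856 down [-0.001 -0.001 -1.   ]
t 2.8 x 7.191 y -0.050 z -0.052 spin -0.002 w 0.0856
```

```bash
python3 -m handwheel '[{"grip":0,"x":2,"y":0,"z":0,"spin":0},{"grip":0,"x":4,"y":0,"z":0,"spin":0},{"grip":0,"x":6,"y":0,"z":0,"spin":0},{"grip":0,"x":7.2,"y":0,"z":0,"spin":0},{"grip":0,"x":7.2,"y":0,"z":0,"spin":0},{"grip":255,"x":7.2,"y":0,"z":0,"spin":0},{"grip":255,"x":7.2,"y":0,"z":0,"spin":0},{"grip":255,"x":7.2,"y":0,"z":0,"spin":0},{"grip":255,"x":7.2,"y":0,"z":0,"spin":0},{"grip":255,"x":7.2,"y":0,"z":0,"spin":0}]' 60; python3 -c "
from h import *
st()
go(*tray(-.075,0),.25,96.5)"
```

```text
t: 3.8
position: [0.5648, -0.351, 0.2279]
orientation: [2.149, 0.152, -2.141]
force: [-1.2, 0.7, 6.7]
grip_width: 0.0553
t 3.8 grasp [ 0.5654 -0.3514  0.0729] tray [ 0.0226 -0.3319] jaw 98.28 F [-1.2  0.7  6.7] w 0.0553 down [ 0.004 -0.003 -1.   ]
t 3.8 x -7.138 y -13.349 z 3.446 spin 0.031 w 0.0553
```

```bash
python3 -m handwheel '[{"grip":255,"x":-1,"y":0,"z":0,"spin":0},{"grip":255,"x":-3,"y":0,"z":0,"spin":0},{"grip":255,"x":-5,"y":0,"z":0,"spin":0},{"grip":255,"x":-7.2,"y":0,"z":0,"spin":0},{"grip":255,"x":-7.2,"y":0,"z":0,"spin":0}]' 60
python3 - <<'E'
from h import *
st()
s=save('scene','lift1'); save('top','lift1t')
cv2.imwrite('pics/l1z.png',cv2.resize(s['pixels'][60:220,160:360,::-1],None,fx=3,fy=3))
go(*tray(-.075,0),.25,96.5)
E
```

```text
t: 4.3
position: [0.5647, -0.3506, 0.4144]
orientation: [2.155, 0.147, -2.131]
force: [1.0, -0.5, -0.9]
grip_width: 0.0555
t 4.3 grasp [ 0.5665 -0.3517  0.2595] tray [ 0.0237 -0.3323] jaw 98.28 F [ 1.  -0.5 -0.9] w 0.0555 down [ 0.012 -0.007 -1.   ]
t 4.4 x 0.058 y -13.346 z 3.446 spin 0.031 w 0.0552
```

View pics/l1z.png

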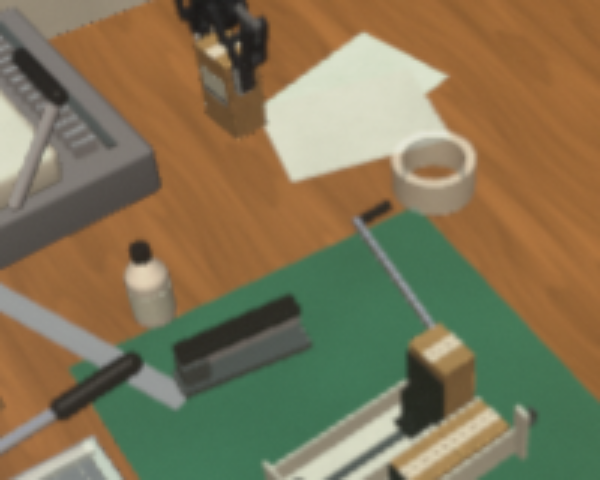

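The carton is held upright at (230,95) in the crop. Moving on to the front of the tray.

```bash
python3 -m handwheel '[{"grip":255,"x":0,"y":-1,"z":0.26,"spin":0.031},{"grip":255,"x":0,"y":-2.7,"z":0.7,"spin":0.031},{"grip":255,"x":0,"y":-4.6,"z":1.2,"spin":0.031},{"grip":255,"x":0,"y":-6.5,"z":1.7,"spin":0.031},{"grip":255,"x":0,"y":-8.4,"z":2.2,"spin":0.031},{"grip":255,"x":0,"y":-10.3,"z":2.7,"spin":0.031},{"grip":255,"x":0,"y":-12,"z":3.1,"spin":0.031},{"grip":255,"x":0,"y":-13,"z":3.35,"spin":0.031},{"grip":255,"x":0,"y":-13.35,"z":3.45,"spin":0.031},{"grip":255,"x":0,"y":-13.35,"z":3.45,"spin":0.031}]'
python3 - <<'E'
from h import *
st()
go(*tray(-.075,0),.115,96.5)
E
```

```text
t: 5.4
position: [0.4301, -0.032, 0.4041]
orientation: [2.161, 0.124, -2.163]
force: [0.1, 0.2, -1.2]
grip_width: 0.0556
t 5.4 grasp [ 0.4299 -0.0321  0.2491] tray [-0.0758  0.0007] jaw 96.61 F [ 0.1  0.2 -1.2] w 0.0556 down [-0.001 -0.    -1.   ]
t 5.4 x 5.363 y 0.028 z -0.030 spin 0.002 w 0.0556
```

```bash
python3 -m handwheel '[{"grip":255,"x":1.5,"y":0,"z":0,"spin":0},{"grip":255,"x":3,"y":0,"z":0,"spin":0},{"grip":255,"x":4.5,"y":0,"z":0,"spin":0},{"grip":255,"x":5.4,"y":0,"z":0,"spin":0},{"grip":255,"x":5.4,"y":0,"z":0,"spin":0},{"grip":255,"x":5.4,"y":0,"z":0,"spin":0}]'
python3 - <<'E'
from h import *
st()
s=save('scene','f1')
cv2.imwrite('pics/f1z.png',cv2.resize(s['pixels'][130:260,225:425,::-1],None,fx=4,fy=4))
P,u,v=cloud(s); d=P[:,:2]-O; q=d@np.array([[np.cos(A),-np.sin(A)],[np.sin(A),np.cos(A)]])
m=(abs(q[:,1])<.05)&(abs(q[:,0]+.075)<.035)&(P[:,2]>0.02)&(P[:,2]<.2)
b=np.c_[q,P[:,2]][m]; print(len(b)); print(np.percentile(b,[1,2,5,50,95,99],axis=0).round(4))
go(*tray(.022,0),.115,96.5)
E
```

```text
t: 6.0
position: [0.4309, -0.0336, 0.2699]
orientation: [2.163, 0.122, -2.165]
force: [0.9, -0.7, -1.0]
grip_width: 0.0553
t 6.0 grasp [ 0.4308 -0.0335  0.1149] tray [-0.0751 -0.0008] jaw 96.44 F [ 0.9 -0.7 -1. ] w 0.0553 down [-0.001  0.    -1.   ]
702
[[-0.0938 -0.0419  0.0465]
 [-0.0902 -0.0376  0.0479]
 [-0.0846 -0.0321  0.0529]
 [-0.0604  0.0127  0.1279]
 [-0.0544  0.0351  0.1918]
 [-0.0531  0.0467  0.198 ]]
t 6.05 x 0.031 y -0.030 z -3.865 spin -0.001 w 0.0553
```

View pics/f1z.png

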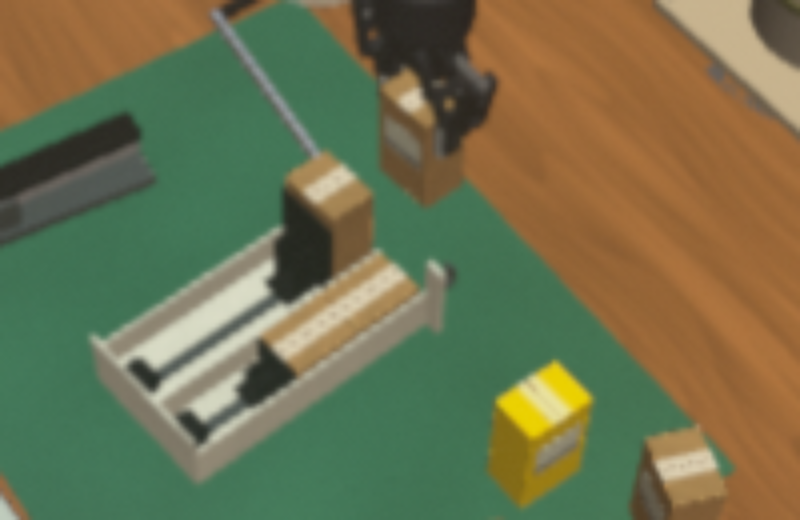

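```bash
python3 -m handwheel '[{"grip":255,"x":0.05,"y":0,"z":-0.8,"spin":0},{"grip":255,"x":0.05,"y":0,"z":-1.6,"spin":0},{"grip":255,"x":0.05,"y":0,"z":-2.0,"spin":0},{"grip":255,"x":0.05,"y":0,"z":-2.4,"spin":0},{"grip":255,"x":0.05,"y":0,"z":-2.8,"spin":0},{"grip":255,"x":0.05,"y":0,"z":-3.2,"spin":0},{"grip":255,"x":0.05,"y":0,"z":-3.6,"spin":0},{"grip":255,"x":0.05,"y":0,"z":-3.95,"spin":0},{"grip":255,"x":0.05,"y":0,"z":-3.95,"spin":0},{"grip":255,"x":0.05,"y":0,"z":-3.95,"spin":0}]'
python3 - <<'E'
from h import *
st()
s=save('scene','p1')
cv2.imwrite('pics/p1z.png',cv2.resize(s['pixels'][130:260,225:425,::-1],None,fx=4,fy=4))
E
```

```text
t: 7.05
position: [0.5281, -0.0217, 0.2684]
orientation: [2.161, 0.122, -2.164]
force: [-4.9, -1.5, -0.4]
grip_width: 0.055
t 7.05 grasp [ 0.5279 -0.0218  0.1134] tray [ 0.0228 -0.0002] jaw 96.51 F [-4.9 -1.5 -0.4] w 0.055 down [-0.001 -0.    -1.   ]
```

View pics/p1z.png

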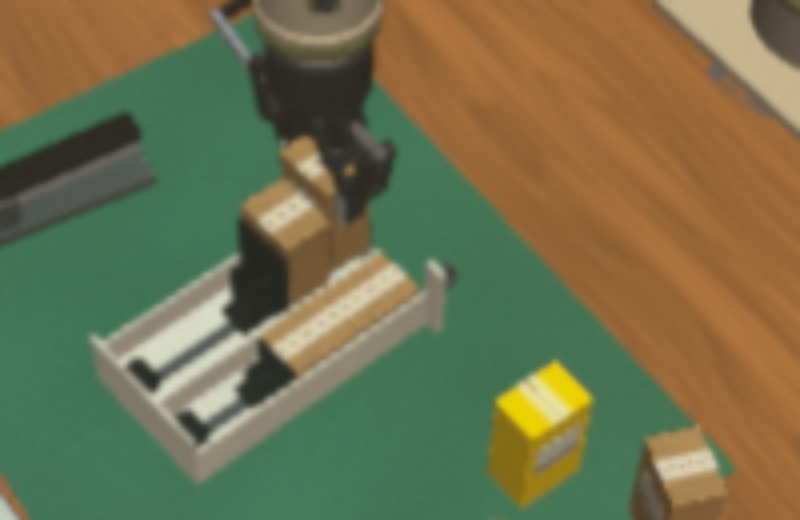

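```bash
python3 -m handwheel '[{"grip":255,"x":0.3,"y":0,"z":0,"spin":0},{"grip":255,"x":0.6,"y":0,"z":0,"spin":0},{"grip":255,"x":0.9,"y":0,"z":0,"spin":0},{"grip":255,"x":1.1,"y":0,"z":0,"spin":0},{"grip":255,"x":1.18,"y":0,"z":0,"spin":0},{"grip":255,"x":1.18,"y":0,"z":0,"spin":0}]'
python3 - <<'E'
from h import *
st()
s=save('scene','d1')
cv2.imwrite('pics/d1z.png',cv2.resize(s['pixels'][130:260,225:425,::-1],None,fx=4,fy=4))
E
```

```text
t: 7.7
position: [0.5284, -0.0212, 0.2399]
orientation: [2.162, 0.123, -2.163]
force: [-9.5, 0.6, 10.0]
grip_width: 0.0558
t 7.7 grasp [ 0.5283 -0.0213  0.0849] tray [0.0232 0.0003] jaw 96.53 F [-9.5  0.6 10. ] w 0.0558 down [-0. -0. -1.]
```

View pics/d1z.png

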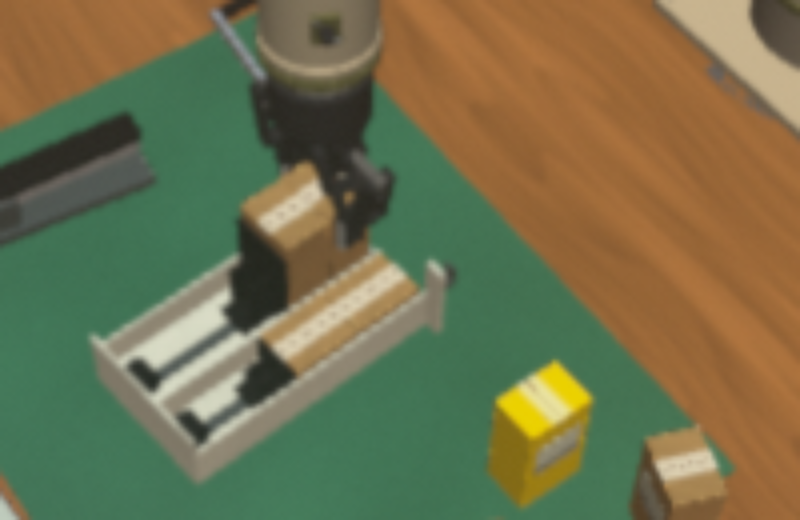

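```bash
python3 -m handwheel '[{"grip":0,"x":-0.02,"y":0,"z":0,"spin":0},{"grip":0,"x":-0.02,"y":0,"z":0,"spin":0},{"grip":0,"x":-0.02,"y":0,"z":0,"spin":0},{"grip":0,"x":-0.02,"y":0,"z":0,"spin":0},{"grip":0,"x":-1.5,"y":0,"z":0,"spin":0},{"grip":0,"x":-3.5,"y":0,"z":0,"spin":0},{"grip":0,"x":-5.5,"y":0,"z":0,"spin":0},{"grip":0,"x":-6,"y":0,"z":0,"spin":0}]'
python3 - <<'E'
from h import *
st()
s=save('scene','r1')
cv2.imwrite('pics/r1z.png',cv2.resize(s['pixels'][130:290,225:425,::-1],None,fx=3.7,fy=3.7))
go(.456,.3115,.235,70.5)
E
```

```text
t: 8.55
position: [0.5296, -0.021, 0.3948]
orientation: [2.171, 0.122, -2.153]
force: [0.9, -1.0, 0.8]
grip_width: 0.0856
t 8.55 grasp [ 0.5309 -0.0211  0.2398] tray [0.0258 0.0002] jaw 96.52 F [ 0.9 -1.   0.8] w 0.0856 down [ 0.009 -0.001 -1.   ]
t 8.6 x 0.136 y -13.552 z 1.416 spin 0.454 w 0.0856
```

View pics/r1z.png

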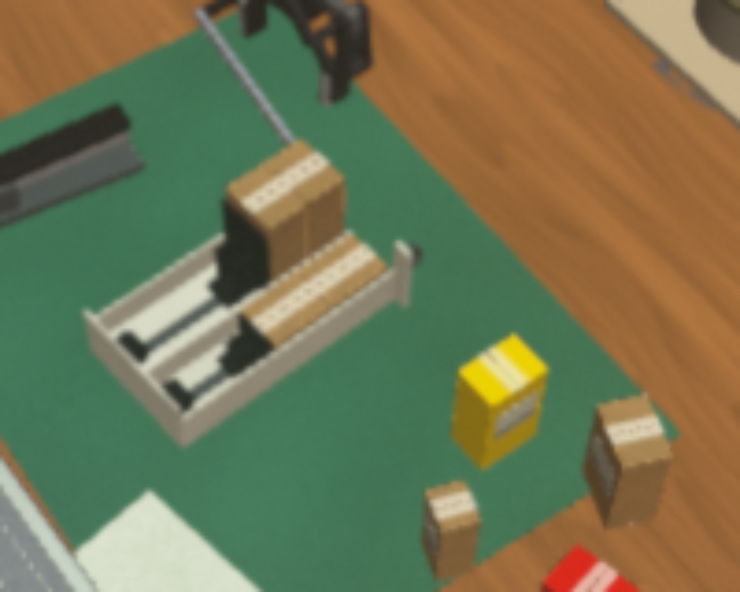

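The first carton stands neatly in the row at crop px (325,200). Next is the second carton at (625,460).

```bash
python3 -m handwheel '[{"grip":0,"x":0,"y":-1.2,"z":0.1,"spin":0.05},{"grip":0,"x":0,"y":-3,"z":0.3,"spin":0.15},{"grip":0,"x":0,"y":-13.55,"z":1.42,"spin":0.454},{"grip":0,"x":0,"y":-13.55,"z":1.42,"spin":0.454},{"grip":0,"x":0,"y":-13.55,"z":1.42,"spin":0.454},{"grip":0,"x":0,"y":-13.55,"z":1.42,"spin":0.454},{"grip":0,"x":0,"y":-13.55,"z":1.42,"spin":0.454},{"grip":0,"x":0,"y":-13.55,"z":1.42,"spin":0.454},{"grip":0,"x":0,"y":-13.55,"z":1.42,"spin":0.454},{"grip":0,"x":0,"y":-13.55,"z":1.42,"spin":0.454},{"grip":0,"x":0,"y":-13.55,"z":1.42,"spin":0.454}]'
python3 - <<'E'
from h import *
st()
go(.456,.3115,.07,70.5)
E
```

```text
t: 9.7
position: [0.4526, 0.3149, 0.3879]
orientation: [-2.04, 0.344, 2.042]
force: [-0.7, 0.4, -0.1]
grip_width: 0.0849
t 9.7 grasp [0.4525 0.3149 0.2329] tray [-0.0141  0.3429] jaw 70.9 F [-0.7  0.4 -0.1] w 0.0849 down [-0.001 -0.    -1.   ]
t 9.7 x 6.516 y 0.082 z -0.177 spin 0.007 w 0.0849
```

```bash
python3 -m handwheel '[{"grip":0,"x":0,"y":0,"z":0,"spin":0},{"grip":0,"x":0,"y":0,"z":0,"spin":0}]'
python3 - <<'E'
from h import *
st()
go(.456,.3115,.07,70.5)
E
```

```text
t: 9.9
position: [0.4555, 0.3099, 0.3884]
orientation: [-2.036, 0.353, 2.036]
force: [-0.7, -0.5, 0.9]
grip_width: 0.0857
t 9.9 grasp [0.4554 0.3098 0.2334] tray [-0.0118  0.3375] jaw 70.41 F [-0.7 -0.5  0.9] w 0.0857 down [-0.    -0.001 -1.   ]
t 9.9 x 6.535 y -0.074 z 0.001 spin -0.002 w 0.0857
```

Transient only; it has settled on target. Descending.

```bash
python3 -m handwheel '[{"grip":0,"x":1.5,"y":-0.03,"z":0,"spin":0},{"grip":0,"x":3.5,"y":-0.03,"z":0,"spin":0},{"grip":0,"x":5.5,"y":-0.03,"z":0,"spin":0},{"grip":0,"x":6.53,"y":-0.03,"z":0,"spin":0},{"grip":0,"x":6.53,"y":-0.03,"z":0,"spin":0},{"grip":255,"x":6.53,"y":-0.03,"z":0,"spin":0},{"grip":255,"x":6.53,"y":-0.03,"z":0,"spin":0},{"grip":255,"x":6.53,"y":-0.03,"z":0,"spin":0},{"grip":255,"x":6.53,"y":-0.03,"z":0,"spin":0},{"grip":255,"x":6.53,"y":-0.03,"z":0,"spin":0}]' 60
python3 - <<'E'
from h import *
st()
E
python3 -m handwheel '[{"grip":255,"x":-1,"y":0,"z":0,"spin":0},{"grip":255,"x":-3,"y":0,"z":0,"spin":0},{"grip":255,"x":-5,"y":0,"z":0,"spin":0},{"grip":255,"x":-6.6,"y":0,"z":0,"spin":0},{"grip":255,"x":-6.6,"y":0,"z":0,"spin":0},{"grip":255,"x":-6.6,"y":0,"z":0,"spin":0}]'
python3 - <<'E'
from h import *
st()
s=save('scene','l2')
cv2.imwrite('pics/l2z.png',cv2.resize(s['pixels'][130:330,225:475,::-1],None,fx=3,fy=3))
go(*tray(-.075,0),.235,96.5)
E
```

```text
t: 10.9
position: [0.4562, 0.3119, 0.228]
orientation: [-2.038, 0.348, 2.032]
force: [0.3, -2.3, 7.7]
grip_width: 0.0557
t 10.9 grasp [0.4567 0.3122 0.073 ] tray [-0.0102  0.3398] jaw 70.47 F [ 0.3 -2.3  7.7] w 0.0557 down [ 0.003  0.002 -1.   ]
t: 11.5
position: [0.4551, 0.3119, 0.3922]
orientation: [-2.038, 0.347, 2.034]
force: [-0.9, -0.6, -3.2]
grip_width: 0.0552
t 11.5 grasp [0.4555 0.3122 0.2372] tray [-0.0114  0.3398] jaw 70.51 F [-0.9 -0.6 -3.2] w 0.0552 down [ 0.002  0.002 -1.   ]
t 11.55 x 0.025 y 13.308 z -3.687 spin -0.454 w 0.0554
```

View pics/l2z.png

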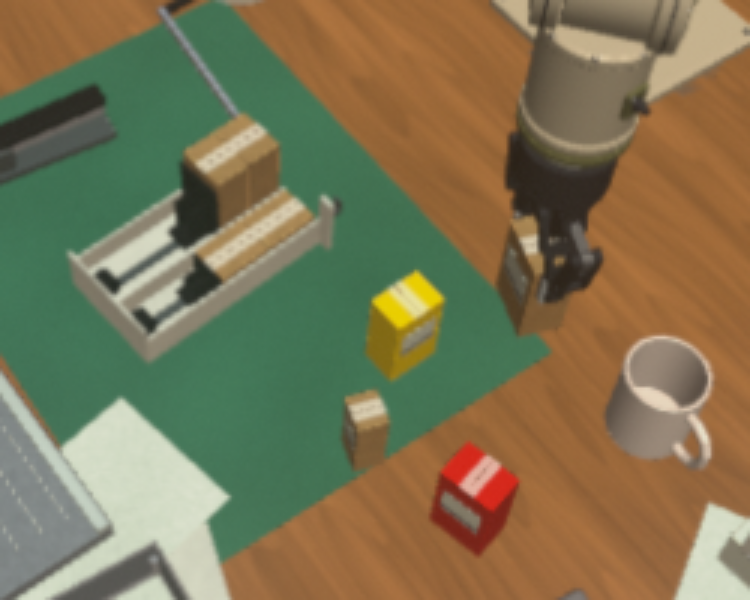

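```bash
python3 -m handwheel '[{"grip":255,"x":0,"y":1,"z":-0.28,"spin":-0.04},{"grip":255,"x":0,"y":2.7,"z":-0.75,"spin":-0.1},{"grip":255,"x":0,"y":4.5,"z":-1.25,"spin":-0.17},{"grip":255,"x":0,"y":6.3,"z":-1.75,"spin":-0.24},{"grip":255,"x":0,"y":8.1,"z":-2.25,"spin":-0.31},{"grip":255,"x":0,"y":9.9,"z":-2.75,"spin":-0.37},{"grip":255,"x":0,"y":11.6,"z":-3.2,"spin":-0.42},{"grip":255,"x":0,"y":12.8,"z":-3.55,"spin":-0.45},{"grip":255,"x":0,"y":13.3,"z":-3.69,"spin":-0.454},{"grip":255,"x":0,"y":13.3,"z":-3.69,"spin":-0.454},{"grip":255,"x":0,"y":13.3,"z":-3.69,"spin":-0.454},{"grip":255,"x":0,"y":13.3,"z":-3.69,"spin":-0.454}]'
python3 - <<'E'
from h import *
st()
go(*tray(-.075,0),.115,96.5)
E
```

```text
t: 12.75
position: [0.4311, -0.0312, 0.3902]
orientation: [2.161, 0.125, -2.163]
force: [0.3, 0.3, -1.4]
grip_width: 0.0554
t 12.75 grasp [ 0.431  -0.0312  0.2352] tray [-0.0746  0.0015] jaw 96.61 F [ 0.3  0.3 -1.4] w 0.0554 down [-0.001 -0.    -1.   ]
t 12.75 x 4.807 y 0.058 z 0.017 spin 0.002 w 0.0554
```

```bash
python3 -m handwheel '[{"grip":255,"x":1.5,"y":0.03,"z":0,"spin":0},{"grip":255,"x":3,"y":0.03,"z":0,"spin":0},{"grip":255,"x":4.3,"y":0.03,"z":0,"spin":0},{"grip":255,"x":4.8,"y":0.03,"z":0,"spin":0},{"grip":255,"x":4.8,"y":0.03,"z":0,"spin":0},{"grip":255,"x":4.8,"y":0.03,"z":0,"spin":0},{"grip":255,"x":4.8,"y":0.03,"z":0,"spin":0}]'
python3 - <<'E'
from h import *
st()
s=save('scene','f2')
P,u,v=cloud(s); d=P[:,:2]-O; q=d@np.array([[np.cos(A),-np.sin(A)],[np.sin(A),np.cos(A)]])
m=(abs(q[:,1])<.05)&(abs(q[:,0]+.075)<.035)&(P[:,2]>0.02)&(P[:,2]<.2)
b=np.c_[q,P[:,2]][m]; print(len(b)); print(np.percentile(b,[1,2,5,50,95,99],axis=0).round(4))
go(*tray(.024,0),.115,96.5)
E
```

```text
t: 13.45
position: [0.4318, -0.0327, 0.2718]
orientation: [2.164, 0.124, -2.161]
force: [-1.3, 0.0, -2.0]
grip_width: 0.055
t 13.45 grasp [ 0.4321 -0.0327  0.1168] tray [-0.0737 -0.0001] jaw 96.56 F [-1.3  0.  -2. ] w 0.055 down [ 0.002  0.    -1.   ]
697
[[-0.094  -0.0393  0.0477]
 [-0.0885 -0.0353  0.0485]
 [-0.0827 -0.031   0.0532]
 [-0.0588  0.0107  0.1283]
 [-0.0535  0.0354  0.1909]
 [-0.0524  0.0428  0.1985]]
t 13.5 x 0.079 y -0.008 z -3.922 spin 0.001 w 0.0554
```

```bash
python3 -m handwheel '[{"grip":255,"x":0.05,"y":0,"z":-0.8,"spin":0},{"grip":255,"x":0.05,"y":0,"z":-1.6,"spin":0},{"grip":255,"x":0.05,"y":0,"z":-2.0,"spin":0},{"grip":255,"x":0.05,"y":0,"z":-2.4,"spin":0},{"grip":255,"x":0.05,"y":0,"z":-2.8,"spin":0},{"grip":255,"x":0.05,"y":0,"z":-3.2,"spin":0},{"grip":255,"x":0.05,"y":0,"z":-3.6,"spin":0},{"grip":255,"x":0.05,"y":0,"z":-3.96,"spin":0},{"grip":255,"x":0.05,"y":0,"z":-3.96,"spin":0},{"grip":255,"x":0.05,"y":0,"z":-3.96,"spin":0}]'
python3 - <<'E'
from h import *
st()
s=save('scene','p2')
cv2.imwrite('pics/p2z.png',cv2.resize(s['pixels'][130:260,225:425,::-1],None,fx=4,fy=4))
E
```

```text
t: 14.5
position: [0.529, -0.022, 0.2692]
orientation: [2.161, 0.123, -2.165]
force: [-4.5, -0.2, -1.4]
grip_width: 0.0551
t 14.5 grasp [ 0.5287 -0.022   0.1142] tray [ 0.0235 -0.0004] jaw 96.51 F [-4.5 -0.2 -1.4] w 0.0551 down [-0.002 -0.    -1.   ]
```

View pics/p2z.png

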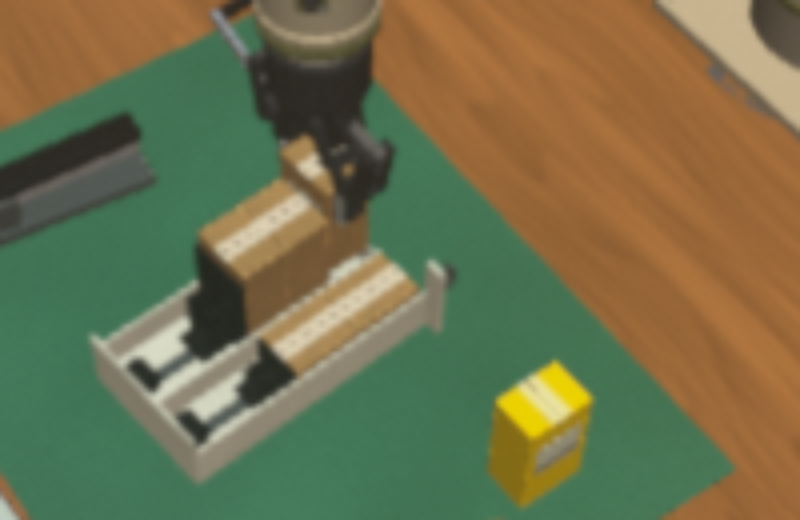

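The row is pushed back and the carton is above the gap. Lowering by 0.1142 − 0.085 = 29 mm.

```bash
python3 -m handwheel '[{"grip":255,"x":0.3,"y":0,"z":0,"spin":0},{"grip":255,"x":0.6,"y":0,"z":0,"spin":0},{"grip":255,"x":0.9,"y":0,"z":0,"spin":0},{"grip":255,"x":1.1,"y":0,"z":0,"spin":0},{"grip":255,"x":1.2,"y":0,"z":0,"spin":0},{"grip":255,"x":1.2,"y":0,"z":0,"spin":0}]'
python3 - <<'E'
from h import *
st()
s=save('scene','d2')
cv2.imwrite('pics/d2z.png',cv2.resize(s['pixels'][130:260,225:425,::-1],None,fx=4,fy=4))
E
```

```text
t: 15.15
position: [0.5293, -0.022, 0.2401]
orientation: [2.162, 0.123, -2.164]
force: [-8.8, -0.1, 7.6]
grip_width: 0.0555
t 15.15 grasp [ 0.5292 -0.0219  0.0851] tray [ 0.024  -0.0005] jaw 96.51 F [-8.8 -0.1  7.6] w 0.0555 down [-0.001  0.    -1.   ]
```

View pics/d2z.png

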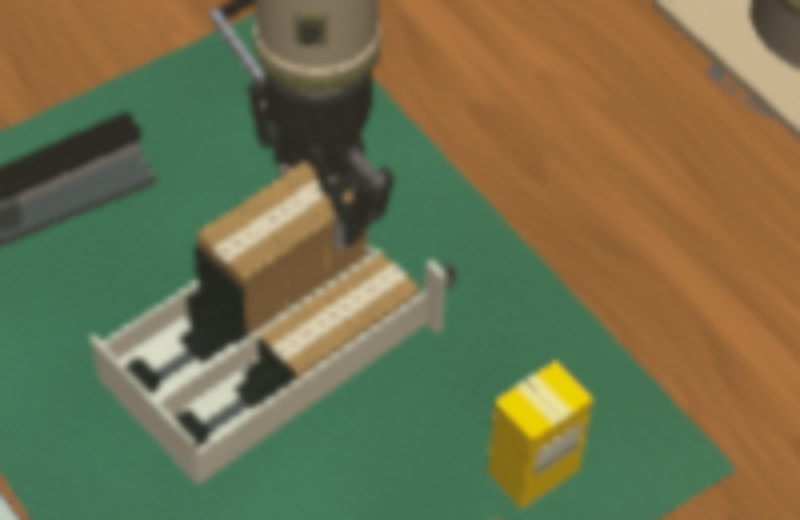

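```bash
python3 -m handwheel '[{"grip":0,"x":0,"y":0,"z":0,"spin":0},{"grip":0,"x":0,"y":0,"z":0,"spin":0},{"grip":0,"x":0,"y":0,"z":0,"spin":0},{"grip":0,"x":0,"y":0,"z":0,"spin":0},{"grip":0,"x":-1.5,"y":0,"z":0,"spin":0},{"grip":0,"x":-3.5,"y":0,"z":0,"spin":0},{"grip":0,"x":-5.5,"y":0,"z":0,"spin":0},{"grip":0,"x":-6.5,"y":0,"z":0,"spin":0},{"grip":0,"x":-6.5,"y":0,"z":2,"spin":0},{"grip":0,"x":-6.5,"y":0,"z":3,"spin":0},{"grip":0,"x":-6.5,"y":0,"z":3,"spin":0}]'
python3 - <<'E'
from h import *
st()
s=save('scene','r2')
cv2.imwrite('pics/r2z.png',cv2.resize(s['pixels'][100:260,225:425,::-1],None,fx=3.7,fy=3.7))
P,u,v=cloud(s); q=(P[:,:2]-O)@np.array([[np.cos(A),-np.sin(A)],[np.sin(A),np.cos(A)]]); z=P[:,2]
m=(abs(q[:,1])<.04)&(q[:,0]>-.03)&(q[:,0]<.16)&(z>.09)&(z<.125)
print('row',np.percentile(q[m],[1,50,99],axis=0).round(4),np.percentile(z[m],[2,50,98]).round(4))
P,u,v=cloud(snapshot('top')) ; q=(P[:,:2]-O)@np.array([[np.cos(A),-np.sin(A)],[np.sin(A),np.cos(A)]]); z=P[:,2]
m=(abs(q[:,1])<.04)&(q[:,0]>-.03)&(q[:,0]<.16)&(z>.09)&(z<.125)
print('row top',np.percentile(q[m],[1,50,99],axis=0).round(4),np.percentile(z[m],[2,50,98]).round(4))
m=(z>.075)&(q[:,1]<-0.05)&(q[:,1]>-.25)&(q[:,0]>-.09)&(q[:,0]<-.022)&(z<.16)
k=np.c_[q,z][m]; print('knob',np.median(k,0),k.min(0),k.max(0))
E
```

```text
t: 16.3
position: [0.453, -0.0311, 0.4024]
orientation: [2.164, 0.123, -2.163]
force: [-0.8, 0.9, -0.2]
grip_width: 0.0858
t 16.3 grasp [ 0.4531 -0.031   0.2474] tray [-0.0526 -0.0008] jaw 96.47 F [-0.8  0.9 -0.2] w 0.0858 down [ 0.001  0.001 -1.   ]
row [[ 0.0008 -0.0291]
 [ 0.0658  0.0041]
 [ 0.1226  0.0289]] [0.0912 0.107  0.1119]
row top [[ 0.0028 -0.0276]
 [ 0.0787  0.0047]
 [ 0.122   0.0279]] [0.0957 0.1071 0.1115]
knob [-0.04063428 -0.17481466  0.13274729] [-0.05657067 -0.18245661  0.12577087] [-0.02322246 -0.17021883  0.1389426 ]
```

View pics/r2z.png

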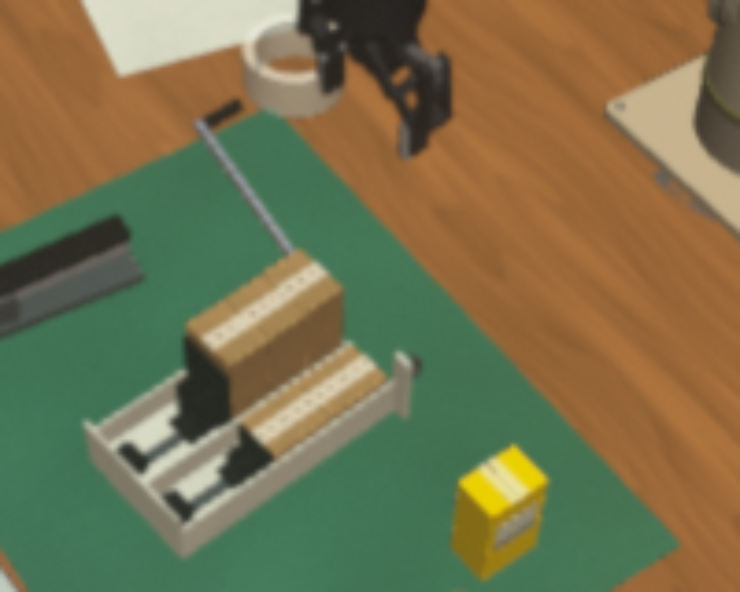

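```bash
python3 -c "
from h import *
go(*tray(-.039,-.176),.235,96.5)
go(*tray(-.039,-.176),.127,96.5)"
```

```text
t 16.4 x 0.494 y 7.023 z -0.459 spin 0.000 w 0.0855
t 16.4 x 4.814 y 7.024 z -0.452 spin 0.000 w 0.0855
```

```bash
python3 -m handwheel '[{"grip":0,"x":0.2,"y":1.2,"z":-0.1,"spin":0},{"grip":0,"x":0.5,"y":3.1,"z":-0.3,"spin":0},{"grip":0,"x":0.5,"y":5,"z":-0.46,"spin":0},{"grip":0,"x":0.5,"y":6.6,"z":-0.46,"spin":0},{"grip":0,"x":0.5,"y":7.02,"z":-0.46,"spin":0},{"grip":0,"x":0.5,"y":7.02,"z":-0.46,"spin":0},{"grip":0,"x":2.3,"y":7.02,"z":-0.46,"spin":0},{"grip":0,"x":4,"y":7.02,"z":-0.46,"spin":0},{"grip":0,"x":4.8,"y":7.02,"z":-0.46,"spin":0},{"grip":0,"x":4.8,"y":7.02,"z":-0.46,"spin":0},{"grip":0,"x":4.8,"y":7.02,"z":-0.46,"spin":0}]'
python3 - <<'E'
from h import *
st()
E
python3 -m handwheel '[{"grip":150,"x":0,"y":0,"z":0,"spin":0},{"grip":200,"x":0,"y":0,"z":0,"spin":0},{"grip":255,"x":0,"y":0,"z":0,"spin":0},{"grip":255,"x":0,"y":0,"z":0,"spin":0},{"grip":255,"x":0,"y":0,"z":0,"spin":0},{"grip":255,"x":0,"y":0,"z":0,"spin":0},{"grip":255,"x":0,"y":0,"z":0,"spin":0}]' 30
python3 - <<'E'
from h import *
st()
s=save('scene','k')
cv2.imwrite('pics/kz.png',cv2.resize(s['pixels'][60:220,200:400,::-1],None,fx=3.7,fy=3.7))
E
```

```text
t: 17.5
position: [0.4872, -0.2024, 0.2826]
orientation: [2.162, 0.125, -2.162]
force: [0.2, -1.0, 0.8]
grip_width: 0.0852
t 17.5 grasp [ 0.4872 -0.2024  0.1276] tray [-0.0381 -0.175 ] jaw 96.61 F [ 0.2 -1.   0.8] w 0.0852 down [ 0.  0. -1.]
t: 18.2
position: [0.4865, -0.2031, 0.2818]
orientation: [2.163, 0.124, -2.163]
force: [0.8, 2.2, -1.7]
grip_width: 0.011
t 18.2 grasp [ 0.4865 -0.203   0.1268] tray [-0.0389 -0.1756] jaw 96.54 F [ 0.8  2.2 -1.7] w 0.011 down [-0.  0. -1.]
```

View pics/kz.png

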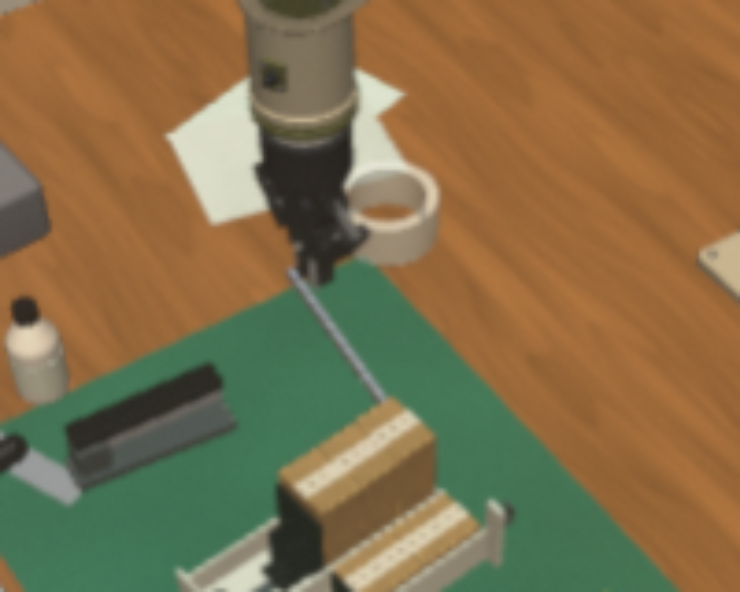

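Run:
```python
import numpy as np
t0=2.675
for a,n in((2.675,10),):
    pass
th=np.linspace(2.675,0,25)
for i in (0,10,20):
    print('base',th[i].round(3))
    for t in th[i+1:i+11]:
        print('%.3f x %.2f y %.2f'%(t,-6*(np.sin(t)-np.sin(th[i])),-6*(np.cos(t)-np.cos(th[i]))))
```

```text
base 2.675
2.564 x -0.58 y -0.33
2.452 x -1.12 y -0.73
2.341 x -1.61 y -1.18
2.229 x -2.05 y -1.69
2.118 x -2.43 y -2.24
2.006 x -2.74 y -2.83
1.895 x -2.99 y -3.45
1.783 x -3.17 y -4.09
1.672 x -3.27 y -4.75
1.560 x -3.30 y -5.42
base 1.56
1.449 x 0.04 y -0.67
1.337 x 0.16 y -1.32
1.226 x 0.35 y -1.97
1.115 x 0.61 y -2.58
1.003 x 0.94 y -3.16
0.892 x 1.33 y -3.71
0.780 x 1.78 y -4.20
0.669 x 2.28 y -4.65
0.557 x 2.83 y -5.03
0.446 x 3.41 y -5.35
base 0.446
0.334 x 0.62 y -0.25
0.223 x 1.26 y -0.44
0.111 x 1.92 y -0.55
0.000 x 2.59 y -0.59
```

```bash
python3 -m handwheel '[{"grip":255,"x":-0.58,"y":-0.33,"z":0,"spin":0},{"grip":255,"x":-1.12,"y":-0.73,"z":0,"spin":0},{"grip":255,"x":-1.61,"y":-1.18,"z":0,"spin":0},{"grip":255,"x":-2.05,"y":-1.69,"z":0,"spin":0},{"grip":255,"x":-2.43,"y":-2.24,"z":0,"spin":0},{"grip":255,"x":-2.74,"y":-2.83,"z":0,"spin":0},{"grip":255,"x":-2.99,"y":-3.45,"z":0,"spin":0},{"grip":255,"x":-3.17,"y":-4.09,"z":0,"spin":0},{"grip":255,"x":-3.27,"y":-4.75,"z":0,"spin":0},{"grip":255,"x":-3.3,"y":-5.42,"z":0,"spin":0},{"grip":255,"x":-3.3,"y":-5.42,"z":0,"spin":0}]'
python3 - <<'E'
from h import *
st()
s=save('scene','k2')
cv2.imwrite('pics/k2z.png',cv2.resize(s['pixels'][60:220,200:400,::-1],None,fx=3.7,fy=3.7))
E
```

```text
t: 19.35
position: [0.471, -0.0676, 0.3656]
orientation: [2.163, 0.125, -2.16]
force: [-3.3, -1.6, 7.9]
grip_width: 0.0105
t 19.35 grasp [ 0.4712 -0.0676  0.2106] tray [-0.0388 -0.0393] jaw 96.63 F [-3.3 -1.6  7.9] w 0.0105 down [ 0.001 -0.    -1.   ]
```

View pics/k2z.png

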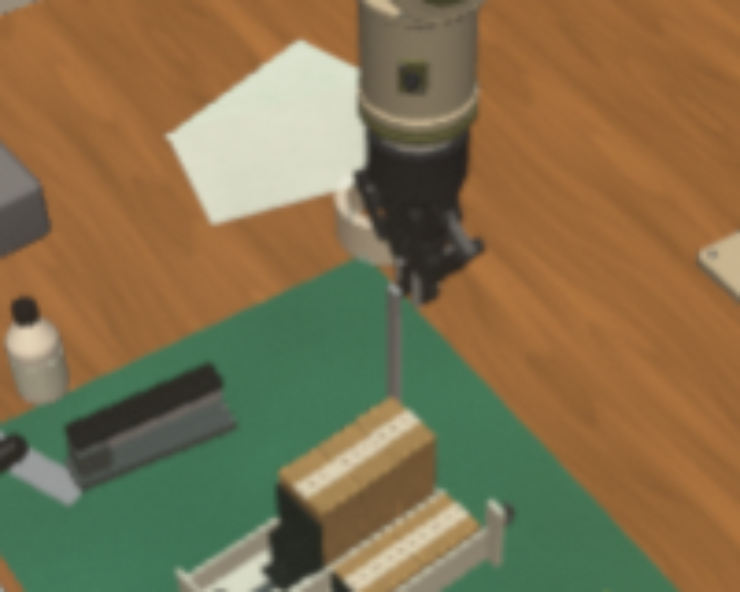

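The bar is upright at (395,340). Second half of the arc.

```bash
python3 -m handwheel '[{"grip":255,"x":0.04,"y":-0.67,"z":0,"spin":0},{"grip":255,"x":0.16,"y":-1.32,"z":0,"spin":0},{"grip":255,"x":0.35,"y":-1.97,"z":0,"spin":0},{"grip":255,"x":0.61,"y":-2.58,"z":0,"spin":0},{"grip":255,"x":0.94,"y":-3.16,"z":0,"spin":0},{"grip":255,"x":1.33,"y":-3.71,"z":0,"spin":0},{"grip":255,"x":1.78,"y":-4.2,"z":0,"spin":0},{"grip":255,"x":2.28,"y":-4.65,"z":0,"spin":0},{"grip":255,"x":2.83,"y":-5.03,"z":0,"spin":0},{"grip":255,"x":3.41,"y":-5.35,"z":0,"spin":0},{"grip":255,"x":3.41,"y":-5.35,"z":0,"spin":0}]'
python3 - <<'E'
from h import *
st()
s=save('scene','k3')
cv2.imwrite('pics/k3z.png',cv2.resize(s['pixels'][100:260,225:425,::-1],None,fx=3.7,fy=3.7))
go(*tray(-.038,.108),.060,96.5)
E
```

```text
t: 20.5
position: [0.4558, 0.0651, 0.2773]
orientation: [2.162, 0.124, -2.162]
force: [2.8, 0.2, -0.7]
grip_width: 0.0109
t 20.5 grasp [0.4558 0.065  0.1223] tray [-0.0391  0.0943] jaw 96.59 F [ 2.8  0.2 -0.7] w 0.0109 down [-0.    -0.001 -1.   ]
t 20.55 x 2.522 y -0.562 z -0.042 spin 0.001 w 0.011
```

View pics/k3z.png

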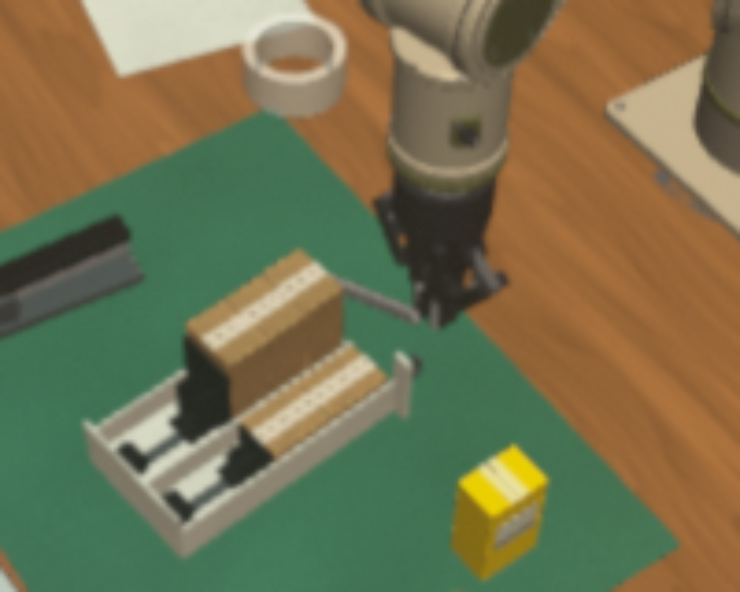

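```bash
python3 -m handwheel '[{"grip":255,"x":0.62,"y":-0.25,"z":0,"spin":0},{"grip":255,"x":1.26,"y":-0.42,"z":0,"spin":0},{"grip":255,"x":1.9,"y":-0.53,"z":0,"spin":0},{"grip":255,"x":2.3,"y":-0.56,"z":0,"spin":0},{"grip":255,"x":2.56,"y":-0.56,"z":0,"spin":0},{"grip":255,"x":2.56,"y":-0.56,"z":0,"spin":0},{"grip":255,"x":2.56,"y":-0.56,"z":0,"spin":0}]'
python3 - <<'E'
from h import *
st()
s=save('scene','k4')
cv2.imwrite('pics/k4z.png',cv2.resize(s['pixels'][130:260,265:425,::-1],None,fx=4.5,fy=4.5))
E
```

```text
t: 21.25
position: [0.4542, 0.079, 0.2151]
orientation: [2.163, 0.125, -2.163]
force: [0.0, 6.3, -0.8]
grip_width: 0.0105
t 21.25 grasp [0.4542 0.0792 0.0601] tray [-0.0391  0.1085] jaw 96.57 F [ 0.   6.3 -0.8] w 0.0105 down [-0.     0.001 -1.   ]
```

View pics/k4z.png

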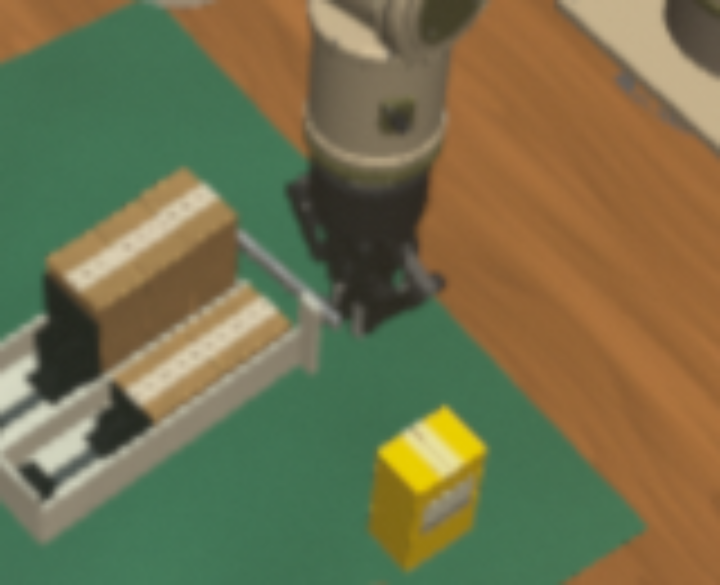

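```bash
python3 -m handwheel '[{"grip":255,"x":0.08,"y":0,"z":0,"spin":0},{"grip":255,"x":0.16,"y":0,"z":0,"spin":0},{"grip":255,"x":0.16,"y":0,"z":0,"spin":0}]'; python3 -c "
from h import *
st()"
```

```text
t: 21.6
position: [0.4542, 0.079, 0.2112]
orientation: [2.163, 0.126, -2.163]
force: [-0.2, 6.9, -0.2]
grip_width: 0.0109
t 21.6 grasp [0.4542 0.0793 0.0562] tray [-0.039   0.1086] jaw 96.57 F [-0.2  6.9 -0.2] w 0.0109 down [-0.     0.001 -1.   ]
```

```bash
python3 -m handwheel '[{"grip":255,"x":0.06,"y":0,"z":0,"spin":0},{"grip":255,"x":0.12,"y":0,"z":0,"spin":0},{"grip":255,"x":0.12,"y":0,"z":0,"spin":0}]'
python3 - <<'E'
from h import *
st()
for n in ('scene','top'):
    s=snapshot(n)
    P,u,v=cloud(s); q=(P[:,:2]-O)@np.array([[np.cos(A),-np.sin(A)],[np.sin(A),np.cos(A)]]); z=P[:,2]
    m=(q[:,0]>-.019)&(q[:,0]<-.005)&(q[:,1]>-.03)&(q[:,1]<.085)&(z>.04)&(z<.12)
    b=np.c_[q,z][m]; print(n,len(b),np.polyfit(b[:,1],b[:,2],1) if len(b)>5 else '')
    for y in np.arange(-.03,.085,.015):
        k=b[abs(b[:,1]-y)<.0075]; print(round(y,3),len(k),np.median(k,0).round(4) if len(k) else '')
E
```

```text
t: 21.9
position: [0.4545, 0.0791, 0.2098]
orientation: [2.163, 0.126, -2.164]
force: [-10.4, 4.7, 24.3]
grip_width: 0.0107
t 21.9 grasp [0.4544 0.0794 0.0548] tray [-0.0388  0.1087] jaw 96.56 F [-10.4   4.7  24.3] w 0.0107 down [-0.     0.002 -1.   ]
scene 69 [0.00130862 0.06371363]
-0.03 0 
-0.015 0 
0.0 0 
0.015 12 [-0.0112  0.0182  0.0634]
0.03 11 [-0.0117  0.0284  0.067 ]
0.045 14 [-0.0108  0.0441  0.0656]
0.06 17 [-0.0116  0.0599  0.0651]
0.075 11 [-0.0113  0.0731  0.064 ]
top 49 [0.01329244 0.06519775]
-0.03 4 [-0.0115 -0.0266  0.0646]
-0.015 10 [-0.0137 -0.0155  0.0664]
0.0 11 [-0.0128  0.      0.0649]
0.015 10 [-0.0132  0.0156  0.0639]
0.03 10 [-0.0128  0.0311  0.0665]
0.045 4 [-0.0138  0.0405  0.0667]
0.06 0 
0.075 0
```

Contact of 24 N upward and the bar measures level, so it is seated. Releasing and retreating.

```bash
python3 -m handwheel '[{"grip":0,"x":0,"y":0,"z":0,"spin":0},{"grip":0,"x":0,"y":0,"z":0,"spin":0},{"grip":0,"x":0,"y":0,"z":0,"spin":0},{"grip":0,"x":0,"y":0,"z":0,"spin":0},{"grip":0,"x":-1.2,"y":0,"z":0.1,"spin":0},{"grip":0,"x":-3,"y":0,"z":0.2,"spin":0},{"grip":0,"x":-5,"y":0,"z":0.4,"spin":0},{"grip":0,"x":-7,"y":0,"z":1.5,"spin":0},{"grip":0,"x":-8,"y":0,"z":3,"spin":0},{"grip":0,"x":-8,"y":0,"z":4,"spin":0},{"grip":0,"x":-8,"y":0,"z":4,"spin":0}]'
python3 - <<'E'
from h import *
st()
for n in ('scene','top'):
    s=save(n,'end_'+n)
    P,u,v=cloud(s); q=(P[:,:2]-O)@np.array([[np.cos(A),-np.sin(A)],[np.sin(A),np.cos(A)]]); z=P[:,2]
    m=(q[:,0]>-.019)&(q[:,0]<-.005)&(q[:,1]>-.03)&(q[:,1]<.085)&(z>.04)&(z<.12)
    b=np.c_[q,z][m]; print(n,'bar',len(b),np.polyfit(b[:,1],b[:,2],1))
    m=(q[:,0]>-.056)&(q[:,0]<-.022)&(q[:,1]>.09)&(q[:,1]<.125)&(z>.04)&(z<.1)
    b=np.c_[q,z][m]; print('knob',len(b),np.median(b,0) if len(b) else '')
    m=(abs(q[:,1])<.04)&(q[:,0]>-.03)&(q[:,0]<.16)&(z>.095)&(z<.125)
    print('row',np.percentile(q[m],[1,99],axis=0).round(4),np.percentile(z[m],[2,50,98]).round(4))
    if n=='scene':cv2.imwrite('pics/endz.png',cv2.resize(s['pixels'][100:300,225:475,::-1],None,fx=3,fy=3))
E
```

```text
t: 23.1
position: [0.353, 0.0662, 0.4092]
orientation: [2.166, 0.125, -2.161]
force: [0.1, -0.5, -1.1]
grip_width: 0.0858
t 23.1 grasp [0.3533 0.0664 0.2542] tray [-0.1408  0.1072] jaw 96.54 F [ 0.1 -0.5 -1.1] w 0.0858 down [ 0.002  0.001 -1.   ]
scene bar 67 [-0.08433067  0.06850122]
knob 40 [-0.03958874  0.10912317  0.06523656]
row [[ 0.0006 -0.0301]
 [ 0.1199  0.0283]] [0.0958 0.1075 0.1126]
top bar 76 [0.00688902 0.06514787]
knob 43 [-0.0394558   0.10726665  0.06547605]
row [[-1.00e-04 -2.89e-02]
 [ 1.18e-01  2.76e-02]] [0.1015 0.107  0.112 ]
```

View pics/endz.png

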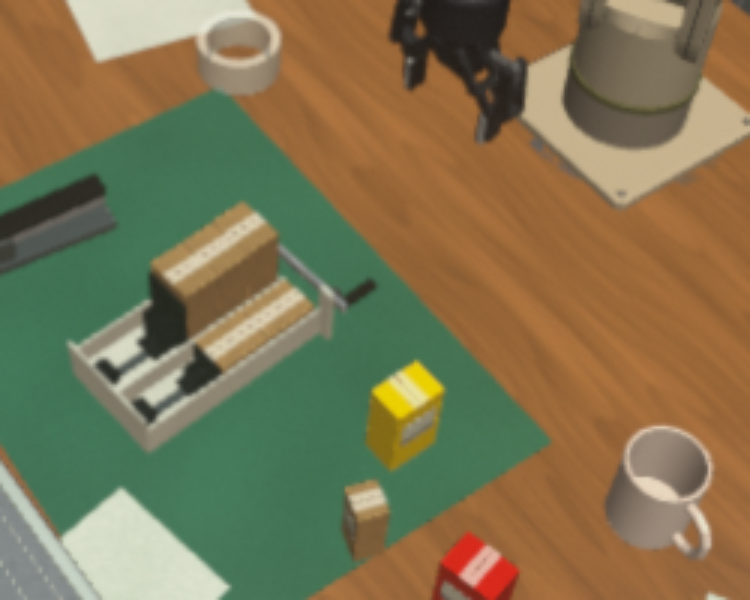

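View pics/end_top.png

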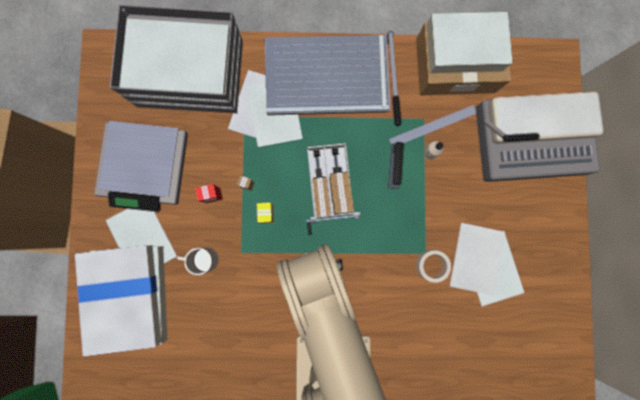

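The bar is across the front in its catch, with the knob at crop px (360,290) and its top at 65 mm, meaning the axis is at about 60 mm. The row stands close and upright, and the bystanders haven't moved.

```bash
python3 -c "
from h import *
print(robot.finish_job())"
```

```text
the job is handed in; nothing more can be done
None
```

I restocked the wide lane and closed the locking bar, then handed the job in at about 23 s of the 72 s allowed. `finish_job` reports no verdict, so these results rest on my own checks.

**What I did:** I took the brown carton on the right and then the one on the left. I pushed each over the lip against the row, lowered it to the lane floor and released it. Then I gripped the knob, swung the bar through its arc and pressed it down into the catch.

**Last checks:**
- **Row:** it runs from 0 to 118–120 mm behind the lip. The carton tops are at about 107 mm and the row is within about 1 mm of the lane's middle.
- **Bar:** the top camera fits it as level, with a slope of 0.007. The knob's upper surface is at 65 mm in both cameras, which puts its axis at about 60 mm, where it should be when closed.
- **Bystanders:** none appears to have moved in the final pictures, judged by eye rather than measured.
- **Robot:** the gripper is open and clear of everything.

**Disagreement:** in the final scene picture, the straight-line fit to the bar gave a slope of −0.084. The scene and top fits just before release gave about 0.001 and 0.013. I put the odd value down to stray points from the carton fronts or posts, because both cameras agree on the knob height.

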